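# Set the multimeter to the sixth click and switch it to beep mode

### The arm

A 6-joint arm with a two-finger parallel gripper is mounted at the origin on the work surface. World frame = base frame: x ahead of the robot, y to its left, z up, the work surface at z = 0. Lengths are in m, angles in degrees, forces in N, time in s.
With the tool pointing down it reaches from about 0.275 to 0.75 m from the base axis. Payload 10.2 kg.
Tool frame: the origin (TCP) lies midway between the tips of the shut fingers; the grasp point (between the pads) lies 19 mm behind it; z points along the fingers, y is the line along which they close (so a half turn about z gives the same grasp; the last joint's range is limited). The gripper opens to 85 mm and grips with 20 to 120 N. Pads are 22 mm wide; open, the fingers measure 114 mm over their backs; the gripper's body (76 mm by 85 mm) begins 54 mm behind the grasp point. The pads swing forward as they close: fully open they stand 13 mm farther back than shut.
Start: joints at [-86.941, 17.928, 85.812, -0, 76.261, -12.8], TCP at [0.143, -0.505, 0.231] pointing down, gripper open.
Joint ranges: [-168.41, 168.41], [-55.51, 124.54], [10.69, 146.95], [-70.63, 250.63], [1, 178], [-165.06, 165.06]. Speed limits (degrees/s): [136.94, 136.94, 172.46, 180, 180, 180].

### API

Orientations are given as [roll, pitch, yaw] about the fixed x, y, z axes, in that order (R = Rz(yaw) Ry(pitch) Rx(roll)).
In Python, from rig import r gives the robot as it stands.
- The arm moves only by the shell command python3 -m jog 'ROWS' [FORCE]. ROWS is JSON, a list of rows, each a list of 3 entries, a list of its own where there are three numbers: the finger opening in cm, from 0 to 8.54, then the shift along the tool's x, y, z in cm, then the turn about the tool's z in rad. A call has exactly 10 rows; each row is the pose to reach, as a shift and turn from the pose commanded when the call began, along the tool's axes at that moment; what a row does not reach only later rows make up. A row lasts 1/12 s, in which the tool goes at most 41.7 mm and 7.16 degrees, less where a joint would pass 70% of its speed; a pose out of reach is approached as far as the arm can. A call with a gripper value outside its range is refused whole. The fingers move at their own pace and stop on an object; FORCE is the grip in N (left out, the last holds). Time passes only in rows, so rows that repeat a pose let the fingers close, or fill a call up. It gives the time, the measured TCP pose, the force, the opening and the grip force at its end, in the units of the state.
- r.read_state(): the state, without advancing time (a new reading comes with each control period).
- r.camera(name): name is "scene" or "top" or "wrist"; returns a dict with "img" (400x640x3 uint8, red, green, blue), "fx", "fy", "cx", "cy" (pixels), "position" and "orientation" of the camera in the world. Camera axes: x right, y up, looking along -z (the intrinsics and any distortion apply to the point x, -y, -z); pixel columns grow to the right and rows downward; lengths in m; the calibration is good to about 2 mm. A picture is of the moment at which its call begins. There is no depth.
- r.close_job(): hands the job in; it is judged then, once.
The state is a dict: "clock": time; "joint_positions": joint angles; "joint_vel": joint speeds; "joint_torque": joint torques, N m; "position": TCP position; "eef_rot": TCP orientation; "force": force on the tool from outside, world axes, zero at the start; "wrist_torque": the same for the moment, N m; "finger_gap": opening from 0.0 (shut) to 1.0 (fully open); "grasp_force": force on a finger pad.
Only numpy, scipy, OpenCV 4.12 (cv2) and the standard library are available. Lean on these libraries where they do the work, as an engineer would, in place of code of your own. Each camera call takes 0.05 s, during which the arm holds its last target. There are 200 camera calls.

### The job

Get the blue multimeter ready to check the phone board for shorts: set its selector knob to the sixth click clockwise from the OFF end stop (the long red mark), counting from OFF wherever the knob was left. Then press the yellow button fully down and let it come back up. Leave the meter lying about where it is, and do not disturb the other things on the bench.

Things in the scene. Friction and masses are not known exactly. Their poses are not given: they have to be found in the camera images.
- meter: Blue multimeter, 205 x 98 mm, 42 mm high to its dark flat face, 0.6 kg, loose, face up on a black 2 mm mat that grips it: pushes under 3 N do not shift it. Origin: centre of its underside; x along its length to the display end (roughly away from the robot), y to its left, z up. Selector axis at x = -34, yellow button at x = +30, both y = 0; four sockets at the near end.
- dial_bar (a point): Centre of the selector knob's dark grey finger bar, on the knob's vertical axis, 54.5 mm above the meter's underside. Bar 60 long, 12 wide, 16 mm high (8 above and below this point), upright sides, on a black round skirt of 63 mm diameter whose top is 8 mm below this point. x points along the bar to its pointer end (white line), z up; turns with the knob.
- dial (a joint): Selector angle, rad: 0 at OFF, grows clockwise seen from above. Click n rests at 0.3927 n, n = 0 (OFF) to 11, end stops 0.06 beyond; starts anywhere from OFF to click 3. Pushed past half-way it snaps to the next click and stays. Takes up to 0.05 Nm. At OFF the pointer is 123.75 deg anticlockwise of the meter's x. A white mark on the face at each click, the OFF one red and longer.
- button_top (a point): Centre of the top of the round yellow push button, 17 mm in diameter, 5 mm proud of the meter's face, between selector and display; z up. Within 30 mm of its centre nothing else stands more than 2 mm above the face; the selector's skirt and bar begin 32 mm away.
- yellow_button (a joint): Travel of the yellow button in m: 0 up, 0.003 fully down. Sprung: it moves at about 1.3 N, is fully down at 4.6 N and comes back up when let go.
- phone_mid (a point): Opened phone, 147 x 72 x 8 mm, loose on the bench beside the mat (bystander). Point at its centre.
- parts_tray_mid (a point): Clear-grey parts tray with six compartments, 130 x 90 x 22 mm, loose on the bench beside the mat (bystander). Point at its centre.
- flux_jar_mid (a point): Small jar with black cap, 46 mm in diameter, 55 mm high, loose beyond the mat (bystander). Point at its centre.
- screwdriver_grip (a point): Handle of a small red screwdriver, 150 mm long, lying beyond the mat (bystander).

How it is judged:
By the outcome, as a careful person would: the job done as asked, in the order asked, and still so for the second after the job is handed in, with the robot touching nothing.
It also fails if it takes over 48 s, if anything falls off the work surface, if the arm or the gripper's body presses on something with over 40 N, if the wrist force passes 120 N, or if a joint passes its speed limit or range.

## Working session

There is one attempt and no reset: what is moved stays moved. The work goes in short steps, Python scripts to look and compute and a shell command to move; the robot and the scene stay as the last step left them, time stands still between calls to the robot, and variables do not carry over. Pictures are saved under pics/ and viewed, at most 10 in all, crops included, and the job is handed in when it is done.

```bash
mkdir -p pics
cat > h.py <<'E'
import numpy as np,cv2
from scipy.spatial.transform import Rotation as R
def rot(o):
    o=np.array(o,float)
    if o.shape==(3,3): return o
    return R.from_euler('xyz',o,degrees=True).as_matrix() if o.size==3 else R.from_quat(o).as_matrix()
def cast(c,uv,z):
    M=rot(c['orientation']);p=np.array(c['position'])
    uv=np.atleast_2d(np.array(uv,float))
    d=np.c_[(uv[:,0]-c['cx'])/c['fx'],-(uv[:,1]-c['cy'])/c['fy'],-np.ones(len(uv))]@M.T
    return p+d*((z-p[2])/d[:,2])[:,None]
E
python3 - <<'E'
from rig import r
import cv2,pickle
print(r.read_state())
D={}
for n in("top","scene"):
    c=r.camera(n);D[n]=c;cv2.imwrite(f'pics/{n}0.png',c['img'][:,:,::-1]);print(n,{k:v for k,v in c.items() if k!='img'})
pickle.dump(D,open('d.pkl','wb'))
E
```

```text
{'clock': 0.0, 'joint_positions': array([-8.69401907e+01,  1.79601696e+01,  8.58523611e+01, -1.10884273e-03,
        7.62625623e+01, -1.27998286e+01]), 'joint_vel': array([ 0.06868452,  0.03466809,  0.03971046,  0.02129156, -0.0066066 ,
       -0.01850079]), 'joint_torque': array([-9.55948090e-04, -4.12265110e+01, -2.59742010e+01, -2.56914582e-04,
        4.21508492e-03, -9.56145840e-06]), 'position': array([ 0.14344294, -0.50475965,  0.23073943]), 'eef_rot': array([-1.79926534e+02, -1.55865140e-02,  1.58598919e+01]), 'force': array([-0.09985502, -0.56137107,  0.70534302]), 'wrist_torque': array([-0.00500451,  0.03057121, -0.03590495]), 'grasp_force': 0.0, 'finger_gap': 0.996531826224485}
top {'fx': 512.841463434082, 'fy': 512.841463434082, 'cx': 320.62104632422694, 'cy': 200.4751113085559, 'position': array([0.33175347, 0.01110779, 1.45747122]), 'orientation': array([ 11.87569972,   0.35410769, -92.48970305])}
scene {'fx': 368.33351466746825, 'fy': 368.33351466746825, 'cx': 317.0276719648297, 'cy': 202.5989273349153, 'position': array([1.23145161, 0.41159516, 0.80590303]), 'orientation': array([ 45.04335712,   0.46067458, 123.93446745])}
```

View pics/top0.png

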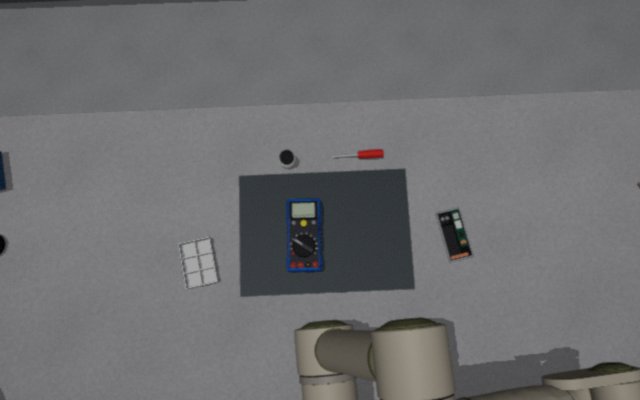

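View pics/scene0.png

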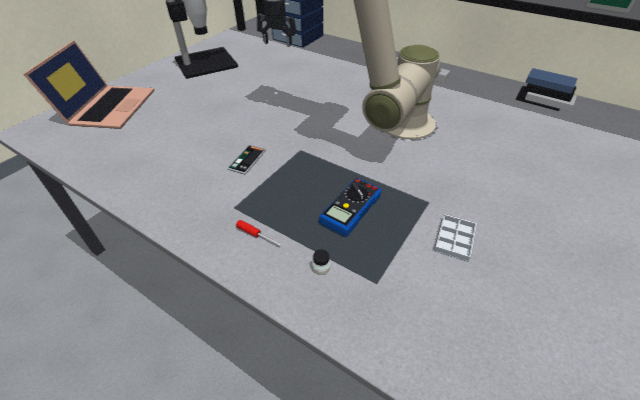

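Top view: the meter is centred near (304,235), with the button at (303,223) and the knob at (303,245), and the pointer seems to face upper left. The scene view shows the same layout: phone and tray sit to the sides, with the jar and screwdriver beyond the mat.

Run:
```python
import pickle;from h import *
D=pickle.load(open('d.pkl','rb'))
for n in D:
    c=D[n];hsv=cv2.cvtColor(c['img'],cv2.COLOR_RGB2HSV)
    y=cv2.inRange(hsv,(22,120,120),(35,255,255))
    k,_,st,ce=cv2.connectedComponentsWithStats(y)
    for i in range(1,k):
        if st[i,4]>8: print(n,'yellow',ce[i],st[i,4],cast(c,ce[i],.049))
    b=cv2.inRange(hsv,(100,150,60),(125,255,255))
    for q in cv2.findContours(b,cv2.RETR_EXTERNAL,2)[0]:
        if cv2.contourArea(q)>400:
            rc=cv2.minAreaRect(q);P=cast(c,cv2.boxPoints(rc),.035);print(n,'blue',rc,P.mean(0),P.tolist() if n=='top' else '')
c=D['top'];cv2.imwrite('pics/k.png',cv2.resize(c['img'][190:280,265:345,::-1],None,fx=6,fy=6,interpolation=cv2.INTER_CUBIC))
```

```text
top yellow [303.04 222.6 ] 25 [[0.56739751 0.05853069 0.049     ]]
top blue ((303.4573669433594, 234.65533447265625), (73.16972351074219, 34.30342102050781), 88.9583740234375) [0.53710345 0.05905382 0.035     ] [[0.6414778855092028, 0.10580531686628121, 0.03499999999999992], [0.6389284883617437, 0.008482429743182753, 0.03499999999999992], [0.4327829033057271, 0.013721655614423156, 0.03499999999999992], [0.4352245196433186, 0.10820585877301109, 0.03499999999999992]]
scene yellow [66.20608575 81.01659751] 723 [[ 0.58647741 -1.35860089  0.049     ]]
scene yellow [345.625 205.   ] 24 [[0.56849334 0.05770449 0.049     ]]
scene blue ((349.6438293457031, 205.54002380371094), (34.305606842041016, 65.1015625), 39.98688507080078) [0.54286921 0.06039318 0.035     ]
```

View pics/k.png

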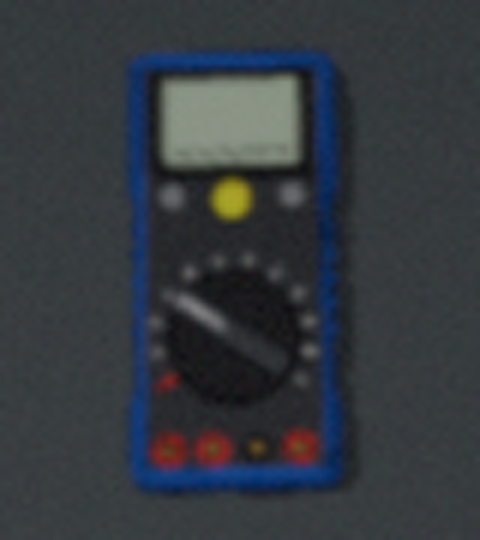

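Button at (0.568, 0.058), meter yaw about -1°, so the selector axis should be near (0.504, 0.059). The pointer is about 57° anticlockwise of meter x, which is click 3: three marks are passed, counting red OFF at crop pixel (168,382), then (157,350), (157,322) and the pointer. It needs 3 more clicks, 67.5° clockwise. I'm moving over it at height.

```bash
python3 -m jog '[[8,[1.2,-1.1,0],0],[7,[3.5,-3.1,0],0],[6,[6,-5.3,0],0],[5,[8.5,-7.5,0],0],[4,[11,-9.7,0],0],[4,[13.5,-12,0],0],[4,[16,-14.2,0],0],[4,[18.5,-16.4,0],0],[4,[21,-18.6,0],0],[4,[23.5,-20.8,0],0]]' 20
python3 -m jog '[[4,[2.5,-2.2,0],-0.06],[4,[5,-4.4,0],-0.13],[4,[7.5,-6.7,0],-0.2],[4,[10,-8.9,0],-0.28],[4,[12.5,-11.1,0],-0.36],[4,[15,-13.3,0],-0.44],[4,[17.5,-15.5,0],-0.52],[4,[20,-17.7,0],-0.6],[4,[22.5,-19.9,0],-0.65],[4,[24.6,-21.7,0],-0.686]]'
```

```text
clock: 0.93
position: [0.3131, -0.2391, 0.2312]
eef_rot: [-180.0, 0.0, 15.8]
force: [0.7, -0.2, 0.0]
finger_gap: 0.465
grasp_force: 0.0
clock: 1.77
position: [0.4906, 0.0374, 0.231]
eef_rot: [-180.0, 0.0, 55.4]
force: [0.6, -1.1, 0.5]
finger_gap: 0.469
grasp_force: 0.0
```

```bash
cat > w.py <<'E'
from rig import r
from h import *
import sys
s=r.read_state();c=r.camera('wrist');print(s['position'],s['eef_rot'],s['joint_positions'].round(1),{k:v for k,v in c.items() if k!='img'})
np.save('w.npy',c,allow_pickle=True)
cv2.imwrite(f'pics/{sys.argv[1]}.png',c['img'][:,:,::-1])
hsv=cv2.cvtColor(c['img'],cv2.COLOR_RGB2HSV)
def comps(m,name,z,a):
    k,_,st,ce=cv2.connectedComponentsWithStats(m)
    for i in range(1,k):
        if st[i,4]>a: print(name,ce[i].round(1),st[i],cast(c,ce[i],z).round(4))
comps(cv2.inRange(hsv,(22,120,120),(35,255,255)),'yellow',.049,100)
comps(cv2.inRange(hsv,(0,130,80),(8,255,255)),'red',.044,30)
comps(cv2.inRange(hsv,(0,0,150),(179,60,255)),'white',.044,20)
E
python3 w.py w1
```

```text
[0.49061427 0.03737305 0.23098656] [-1.79967194e+02  3.86213745e-03  5.53700475e+01] [-9.3 13.8 91.3  0.  74.9 25.3] {'fx': 316.80753104871144, 'fy': 316.80753104871144, 'cx': 320.7183399997581, 'cy': 200.86147641892828, 'position': array([0.52894123, 0.09114669, 0.37355126]), 'orientation': array([-1.53576339e+01,  2.37311293e-02, -3.46111861e+01])}
yellow [372.5 119.8] [364 111  18  19 271] [[0.5679 0.0574 0.049 ]]
red [612.7 166.3] [ 588  135   49   61 1637] [[ 0.7503 -0.126   0.044 ]]
red [261.4 157.5] [255 151  14  14 110] [[0.4532 0.0902 0.044 ]]
red [273.  173.5] [267 168  13  13 100] [[0.453  0.0699 0.044 ]]
red [294.4 204.2] [288 199  13  12  97] [[0.4518 0.0298 0.044 ]]
white [ 99.3 165.9] [    0     0   262   332 61078] [[0.3081 0.1797 0.044 ]]
white [583.2 163.5] [  475     0   165   395 35186] [[ 0.7261 -0.1056  0.044 ]]
white [404.2  97.5] [ 371   58   67   79 2818] [[0.6057 0.0572 0.044 ]]
white [359.  94.] [354  89  11  11  98] [[0.5707 0.0853 0.044 ]]
white [293.9 129.4] [292 127   5   6  21] [[0.4978 0.0942 0.044 ]]
white [319. 140.] [317 126   5  28 131] [[0.5127 0.071  0.044 ]]
white [387.6 142.2] [383 137  10  11  86] [[0.5694 0.0291 0.044 ]]
white [258.  277.6] [253 273   9  11  63] [[ 0.3655 -0.0178  0.044 ]]
white [296.5 319.7] [ 266  274   73   73 2545] [[ 0.3693 -0.0887  0.044 ]]
white [383.5 277.8] [381 274   8  10  53] [[ 0.4848 -0.1003  0.044 ]]
white [ 39.3 336.1] [   0  320   90   37 2273] [[0.0968 0.071  0.044 ]]
white [485.4 346.1] [477 335  18  24 209] [[ 0.5391 -0.2516  0.044 ]]
white [156.2 345.8] [148 336  17  21 143] [[ 0.205  -0.0206  0.044 ]]
white [444.9 373.3] [431 349  34  44 690] [[ 0.4782 -0.2594  0.044 ]]
white [192. 378.] [165 350  46  50 718] [[ 0.2094 -0.0828  0.044 ]]
white [463.6 392.2] [458 388  12   9  50] [[ 0.4837 -0.2994  0.044 ]]
```

View pics/w1.png

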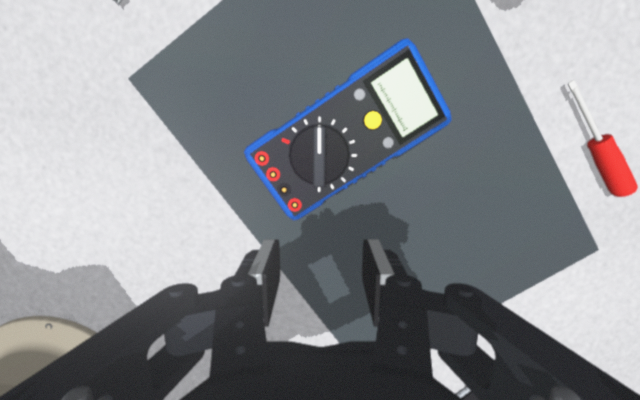

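The wrist view confirms it: white pointer line at (319,126–153), i.e. bar yaw about 55°, click 3 and aligned with the tool's x. Button at (372,120) and axis at (0.504, 0.059) agree with the top view. Now descending to straddle the bar.

```bash
python3 -m jog '[[4,[0.6,0,1],0],[4,[1.3,-0.1,3],0],[4,[2,-0.13,5.5],0],[4,[2.5,-0.13,8],0],[4,[2.55,-0.13,10.5],0],[4,[2.55,-0.13,12.5],0],[4,[2.55,-0.13,14],0],[4,[2.55,-0.13,14.8],0],[4,[2.55,-0.13,15],0],[4,[2.55,-0.13,15],0]]'
python3 -m jog '[[4,[0,0,0.5],0],[4,[0,0,1],0],[4,[0,0,1.5],0],[4,[0,0,2],0],[4,[0,0,2.3],0],[3,[0,0,2.4],0],[2.5,[0,0,2.4],0],[2.1,[0,0,2.4],0],[1.8,[0,0,2.4],0],[1.7,[0,0,2.4],0]]'
python3 -m jog '[[1.7,[0,0,0],0],[1.7,[0,0,0],0],[1.7,[0,0,0.1],0],[1.7,[0,0,0.2],0],[1.7,[0,0,0.3],0],[1.7,[0,0,0.4],0],[1.7,[0,0,0.5],0],[1.7,[0,0,0.5],0],[1.7,[0,0,0.5],0],[1.7,[0,0,0.5],0]]'
```

```text
clock: 2.65
position: [0.5033, 0.0566, 0.0811]
eef_rot: [-180.0, 0.0, 55.1]
force: [0.3, 0.3, 0.7]
finger_gap: 0.468
grasp_force: 0.0
clock: 3.48
position: [0.5036, 0.0569, 0.0575]
eef_rot: [180.0, -0.0, 55.2]
force: [0.3, -0.3, 0.4]
finger_gap: 0.202
grasp_force: 0.0
clock: 4.32
position: [0.5035, 0.0569, 0.0523]
eef_rot: [-180.0, -0.0, 55.2]
force: [-0.6, 0.1, 0.0]
finger_gap: 0.196
grasp_force: 0.0
```

```bash
python3 w.py w2 | head -1; python3 -c "
from rig import r;s=r.read_state();print(s['wrist_torque'],s['force'])"
```

```text
[0.50352195 0.05692235 0.05230692] [-1.79999989e+02 -1.13478531e-03  5.51637095e+01] [ -6.8  28.3 100.6   0.   51.1  28. ] {'fx': 316.80753104871144, 'fy': 316.80753104871144, 'cx': 320.7183399997581, 'cy': 200.86147641892828, 'position': array([0.54197597, 0.11058521, 0.19486514]), 'orientation': array([-1.53539355e+01, -7.65907270e-03, -3.48168039e+01])}
[ 0.01101368 -0.06572446 -0.00567492] [-0.48379519 -0.38140919  0.18101088]
```

View pics/w2.png

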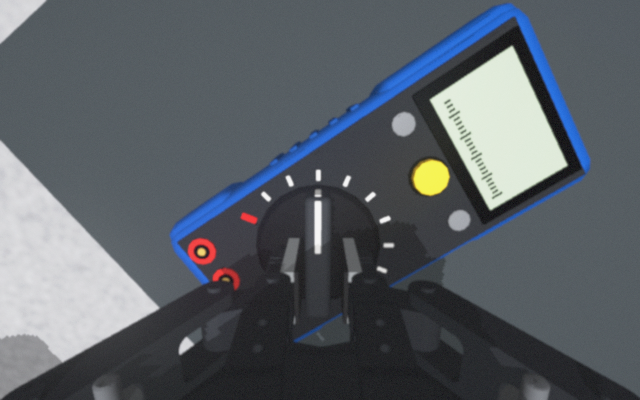

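The view shows the bar (col 318, white line rows 200–255) between the two pads (inner faces about 298 and 347). The tool sits about 1 mm to the right and 2 mm short along the bar. I'll centre it, narrow the fork and turn clockwise.

```bash
python3 -m jog '[[1.7,[0.05,-0.02,0],0],[1.7,[0.1,-0.05,0],0],[1.7,[0.15,-0.08,0],0],[1.7,[0.2,-0.1,0],0],[1.6,[0.2,-0.1,0],0],[1.5,[0.2,-0.1,0],0],[1.4,[0.2,-0.1,0],0],[1.4,[0.2,-0.1,0],0],[1.4,[0.2,-0.1,0],0],[1.4,[0.2,-0.1,0],0]]'
python3 -m jog '[[1.4,[0,0,0],0.04],[1.4,[0,0,0],0.1],[1.4,[0,0,0],0.16],[1.4,[0,0,0],0.22],[1.4,[0,0,0],0.28],[1.4,[0,0,0],0.34],[1.4,[0,0,0],0.4],[1.4,[0,0,0],0.46],[1.4,[0,0,0],0.52],[1.4,[0,0,0],0.58]]'
python3 -m jog '[[1.4,[0,0,0],0.07],[1.4,[0,0,0],0.14],[1.4,[0,0,0],0.21],[1.4,[0,0,0],0.28],[1.4,[0,0,0],0.35],[1.4,[0,0,0],0.42],[1.4,[0,0,0],0.5],[1.4,[0,0,0],0.58],[1.4,[0,0,0],0.65],[1.4,[0,0,0],0.67]]'
python3 -m jog '[[1.4,[0,0,0],0],[1.4,[0,0,0],0],[1.4,[0,0,0],0],[1.6,[0,0,0],0],[2,[0,0,0],0],[2.5,[0,0,0],0],[3,[0,0,0],0],[3,[0,0,0],0],[3,[0,0,0],0],[3,[0,0,0],0]]'
python3 -m jog '[[3,[0,0,-0.5],0],[3,[0,0,-1.5],0],[3,[0,0,-3],0],[3,[0,0,-5],0],[3,[0,0,-7],0],[3,[0,0,-9],0],[3,[0,0,-10.5],0],[3,[0,0,-11.5],0],[3,[0,0,-12],0],[3,[0,0,-12],0]]'
python3 w.py w3
```

```text
clock: 5.2
position: [0.5038, 0.0591, 0.0523]
eef_rot: [-180.0, -0.0, 55.2]
force: [0.4, 0.5, 0.2]
finger_gap: 0.164
grasp_force: 0.0
clock: 6.03
position: [0.5033, 0.0594, 0.0522]
eef_rot: [-179.9, 0.1, 21.8]
force: [-1.2, 0.9, 1.5]
finger_gap: 0.163
grasp_force: 1.0
clock: 6.87
position: [0.5037, 0.0594, 0.0523]
eef_rot: [-180.0, 0.0, -16.6]
force: [-1.0, 2.4, 1.2]
finger_gap: 0.166
grasp_force: 1.3
clock: 7.7
position: [0.5038, 0.0591, 0.0523]
eef_rot: [180.0, 0.0, -16.5]
force: [-0.5, -0.2, 0.2]
finger_gap: 0.355
grasp_force: 0.0
clock: 8.53
position: [0.5041, 0.0591, 0.1733]
eef_rot: [-180.0, -0.1, -16.5]
force: [0.4, -0.2, 0.4]
finger_gap: 0.354
grasp_force: 0.0
[0.504139   0.05909858 0.17329527] [-1.79982570e+02 -9.73877159e-02 -1.64543354e+01] [-6.6 18.8 93.7  0.  67.4 99.9] {'fx': 316.80753104871144, 'fy': 316.80753104871144, 'cx': 320.7183399997581, 'cy': 200.86147641892828, 'position': array([0.56831855, 0.03884323, 0.31596473]), 'orientation': array([-1.52553231e+01,  1.93070785e-02, -1.06434139e+02])}
yellow [299.5 121.4] [289 111  22  22 383] [[0.568  0.0571 0.049 ]]
re
[... 938 characters left out ...]
172 0.0561 0.044 ]]
white [280.6 180.8] [278 179   6   5  23] [[0.5246 0.0884 0.044 ]]
white [279.  196.4] [276 195   7   4  24] [[0.5116 0.0942 0.044 ]]
white [283.8 210.9] [281 209   7   5  22] [[0.4977 0.0944 0.044 ]]
white [272.7 276.7] [268 273   8  10  46] [[0.4383 0.125  0.044 ]]
white [369.  276.7] [366 273   9  10  46] [[0.4124 0.037  0.044 ]]
white [322.8 322.3] [ 274  292   94   55 3532] [[0.3767 0.0933 0.044 ]]
white [171.5 342.8] [162 331  20  25 242] [[0.3969 0.2473 0.044 ]]
white [470.  342.9] [462 333  18  22 164] [[ 0.3113 -0.043   0.044 ]]
white [199.7 378. ] [174 356  44  44 400] [[0.3483 0.2364 0.044 ]]
white [439.6 376.3] [424 356  43  44 302] [[ 0.2793 -0.0056  0.044 ]]
```

View pics/w3.png

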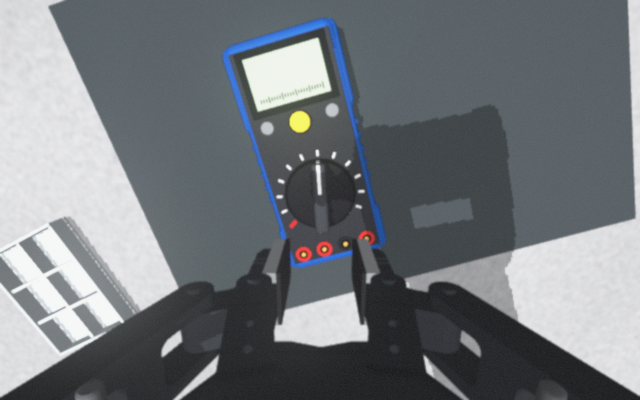

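The pointer (white line at cols 315–320) faces the mark at (317,152), the sixth after the red one at (293,224), and the meter hasn't moved. Next: shut the fingers, go over the button and press gently.

```bash
python3 -m jog '[[2,[0.6,-0.2,0],0],[1,[1.8,-0.5,0],0],[0,[3.2,-0.9,0],0],[0,[4.6,-1.25,0],0],[0,[5.6,-1.5,0],0],[0,[6.1,-1.65,0],0],[0,[6.17,-1.66,0],0],[0,[6.17,-1.66,0],0],[0,[6.17,-1.66,0],0],[0,[6.17,-1.66,0],0]]'
python3 -m jog '[[0,[0,0,1],0],[0,[0,0,3],0],[0,[0,0,5],0],[0,[0,0,7],0],[0,[0,0,8.8],0],[0,[0,0,10.2],0],[0,[0,0,11.2],0],[0,[0,0,11.7],0],[0,[0,0,11.9],0],[0,[0,0,11.9],0]]'
```

```text
clock: 9.42
position: [0.5673, 0.0576, 0.1723]
eef_rot: [180.0, 0.0, -16.5]
force: [-0.2, 0.4, -0.4]
finger_gap: -0.004
grasp_force: 0.0
clock: 10.25
position: [0.5677, 0.0576, 0.0533]
eef_rot: [-180.0, -0.0, -16.5]
force: [0.0, 0.5, -0.2]
finger_gap: 0.001
grasp_force: 0.0
```

```bash
python3 -m jog '[[0,[0,0,0.1],0],[0,[0,0,0.2],0],[0,[0,0,0.3],0],[0,[0,0,0.4],0],[0,[0,0,0.45],0],[0,[0,0,0.5],0],[0,[0,0,0.55],0],[0,[0,0,0.6],0],[0,[0,0,0.6],0],[0,[0,0,0.6],0]]'
```

```text
clock: 11.08
position: [0.5678, 0.0576, 0.0475]
eef_rot: [-180.0, -0.0, -16.5]
force: [-1.2, 0.0, 3.0]
finger_gap: -0.003
grasp_force: 1.5
```

```bash
python3 -m jog '[[0,[0,0,0.03],0],[0,[0,0,0.06],0],[0,[0,0,0.09],0],[0,[0,0,0.12],0],[0,[0,0,0.15],0],[0,[0,0,0.18],0],[0,[0,0,0.2],0],[0,[0,0,0.2],0],[0,[0,0,0.2],0],[0,[0,0,0.2],0]]'
```

```text
clock: 11.92
position: [0.5678, 0.0576, 0.046]
eef_rot: [-180.0, -0.0, -16.5]
force: [-3.2, 0.2, 10.2]
finger_gap: 0.0
grasp_force: 4.9
```

Stopped at z = 0.046 with 10 N, so the button is fully down. Releasing and backing away.

```bash
python3 -m jog '[[0,[0,0,-0.2],0],[0,[0,0,-0.5],0],[0,[0,0,-1],0],[0,[0,0,-2.2],0],[0,[0,0,-4],0],[0,[0,0,-6],0],[0,[0,0,-8],0],[0,[0,0,-10],0],[0,[0,0,-11.5],0],[0,[0,0,-12],0]]'
python3 -m jog '[[0,[-1,0,-0.5],0],[0,[-2,0,-1],0],[0,[-4,0,-2],0],[0,[-6,0,-2],0],[0,[-7,0,-2],0],[0,[-7,0,-2],0],[0,[-7,0,-2],0],[0,[-7,0,-2],0],[0,[-7,0,-2],0],[0,[-7,0,-2],0]]'
python3 w.py w4 | grep -E 'yellow|red|\[(315|316|314|317) '
```

```text
clock: 12.75
position: [0.5685, 0.0575, 0.1684]
eef_rot: [-180.0, -0.2, -16.5]
force: [-0.1, -0.0, 1.1]
finger_gap: 0.001
grasp_force: 0.0
clock: 13.58
position: [0.5008, 0.0772, 0.185]
eef_rot: [180.0, 0.0, -16.5]
force: [0.1, 0.5, -0.4]
finger_gap: -0.004
grasp_force: 0.0
yellow [319.3 110.6] [309 100  21  22 360] [[0.5681 0.0573 0.049 ]]
red [382.2 224.4] [375 218  16  14 132] [[0.4519 0.0297 0.044 ]]
red [340.9 234.8] [334 228  15  14 129] [[0.4528 0.07   0.044 ]]
red [321.1 236. ] [315 234  13   5  50] [[0.457  0.0885 0.044 ]]
white [320.8 335.4] [315 324  13  23 245] [[0.3499 0.1204 0.044 ]]
```

View pics/w4.png

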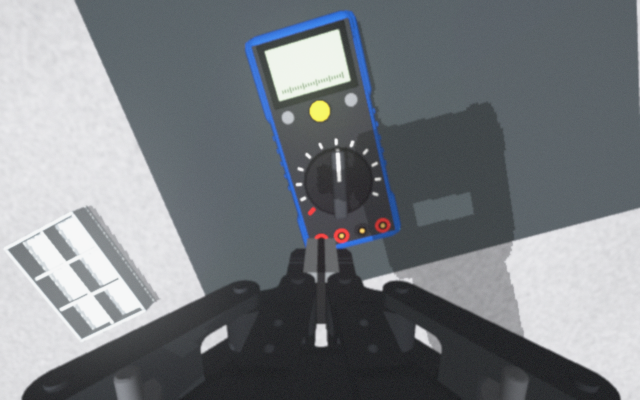

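The view shows the pointer (338,152–180) still at the sixth mark (337,142). The button is clear at (319,111), the meter is in place and nothing is touching it.

```bash
python3 -c "
from rig import r;print(r.close_job())"
```

```text
the job is handed in; nothing more can be done
None
```

The job is handed in: the selector went from click 3 to click 6, then the yellow button was pressed fully down (10 N at the stop) and released; the meter did not move, and I touched nothing else on the bench.

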